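Shut the loaded drawer of the tool chest and hold its sprung lid just below balance

TASK

The drawer of the tool chest is loaded and I am about to lay the last parts in its top tray with both hands: push the drawer fully shut, then take the lid by its handle, raise it just past its balance point, where the hinge springs begin to carry it, and ease it back to just below that point (no more than ten degrees under it), where it weighs almost nothing but still drops shut once you let go. Move the lid gently, never let it fly open or fall, and leave the other things on the bench where they are. Finish while still holding the lid there, at rest, with the gripper on its handle.

Things in the scene. Friction and masses are not known exactly. Their poses are not given: they have to be found in the camera images.
- chest: grey sheet-steel tool chest, 190 mm deep (its x), 400 mm wide (its y), body 150 mm high plus a 36 mm high lid; it stands firm on the bench and does not slide. Origin: centre of its underside. Its front (drawer and lid handle) faces its -x, towards the robot; the lid's hinge axis runs along its rear top edge: parallel to the chest's y, 95 mm behind the origin (chest's +x) and 150 mm above the bench.
- drawer (a joint): the chest's one drawer, loaded with valve spools in foam; value = how far it is pulled out to the chest's -x, in m; 0 is fully shut (against its stop), 0.13 fully out. It slides against about 2 N of friction and stays where it is left.
- drawer_pull (a point): middle of the outer (-x) edge of the drawer's aluminium pull, a full-width ledge 380 mm long (chest's y), 12 mm high (this point is at mid-height, 78 mm above the bench), reaching 30 mm out from the drawer's flat front. It may be pushed anywhere along its length; the lid's handle overhangs only its middle (when shut, the handle's bar is straight above it, 90 mm higher). With the drawer shut this point is 130 mm in front of the chest's origin (chest's -x). Axes as the chest's.
- lid (a joint): angle of the lid in rad, 0 closed, growing as its front edge rises, stop at 1.35. Its balance point is at 0.70 rad (40 degrees): below it the lid falls shut by its own weight, above it the torsion springs on the hinge lift it to its stop, and let go it falls shut or springs fully open within about a second; it does not stay anywhere by itself. At the handle its pull is small: about 1.5 N down when closed, 0 at balance, changing by about 3 N per rad near balance.
- handle_bar (a point): middle of the lid's bow handle, which is fixed to the middle of the lid's front skirt: a round steel bar 12 mm in diameter and 96 mm long, parallel to the chest's y, held by a post at each end, 32 mm clear in front of the skirt. This point is 228 mm in front of the hinge axis and 18 mm above it when the lid is closed (so 168 mm above the bench); it swings up on an arc of 229 mm radius about the hinge. Axes turn with the lid (x to the rear, y along the bar).
- valve_block: orange hydraulic valve block, 85 x 105 x 55 mm with four steel port fittings on top (79 mm in all); leave it alone. Origin: centre of its underside.
- puck: aluminium cylinder, 72 mm in diameter, 62 mm high, standing; leave it alone. Origin: centre of its underside.
- spanner: steel spanner about 170 mm long lying on the bench; leave it alone. Origin: centre of its underside.
- towel_roll: white roll of paper towel standing upright, 116 mm in diameter, 225 mm high; leave it alone. Origin: centre of its underside.

How it is judged:
On the way, in this order (a step that is already met when the one before it is completed fails the run):
1. the drawer is pushed fully shut (value of joint drawer below 0.005 m), for 0.2 s.
2. the lid is raised past its balance point by its handle (value of joint lid above 0.705 rad and contact force between the fingers and lid_handle_bar above 0.1 N), for 0.1 s.
At the end, for the whole second after the job is handed in: The drawer is shut (within 6 mm) and the lid is held at rest by the gripper on its handle, below its balance point of 0.70 rad by no more than about ten degrees (between 0.51 and 0.69 rad) (value of joint drawer below 0.006 m and value of joint lid between 0.51 and 0.69 rad and velocity of joint lid between -0.06 and 0.06 rad/s and contact force between the fingers and lid_handle_bar above 0.1 N); the arm keeps its last pose, push and grip.
It fails at once if the lid flies open (beyond 1.0 rad) (value of joint lid above 1 rad).
It fails at once if the lid is flung or falls (faster than 1.8 rad/s) (velocity of joint lid above 1.8 rad/s or velocity of joint lid below -1.8 rad/s).
It fails at once if one of the other things on the bench is moved by more than 20 mm (distance of any of valve_block, puck, spanner, towel_roll from where it was at the start of the episode above 0.02 m).
It also fails if it takes over 51 s, if anything falls off the work surface, if the arm or the gripper's body presses on something with over 40 N, if the wrist force passes 120 N, or if a joint passes its speed limit or range.

ROBOT

A 7-joint arm with a two-finger parallel gripper is mounted at the origin on the work surface. World frame = base frame: x ahead of the robot, y to its left, z up, the work surface at z = 0. Lengths are in m, angles in rad, forces in N, time in s.
With the tool pointing down it reaches from about 0.4 to 0.85 m from the base axis. Payload 10.4 kg.
Tool frame: the origin (TCP) lies on the centre line of the jaws, within the pads' length; the fingertips stand 14 mm ahead of it and the grasp point (between the pads) lies 5 mm behind it (tip_reach is the z of the fingertips in the tool frame, in m); z points along the fingers, x is the direction in which the jaws open and shut, and the axes are right-handed (so a half turn about z gives the same grasp; the last joint's range is limited). The gripper opens to 87 mm and grips with 3 to 60 N. Pads are 19 mm wide; open, the fingers measure 117 mm over their backs; the gripper's body (75 mm by 190 mm) begins 51 mm behind the grasp point.
Start: joints at [-1.278, 0.332, -0.065, 1.46, 0.022, 1.35, -0.088], TCP at [0.194, 0.594, 0.237] pointing down, gripper open.
Joint ranges: [-2.6, 2.6], [-0.5, 2.12], [-1.47, 1.34], [0.16, 2.42], [-1.27, 4.41], [0.06, 2.06], [-2.6, 2.6]. Speed limits (rad/s): [2.22, 2.22, 2.79, 2.79, 3.14, 3.14, 3.14].

INTERFACE

Orientations are given as a unit quaternion [x, y, z, w].
In Python, from bench import * gives the robot as it stands.
- The arm moves only by the tool carry_out, never from a script. Its argument "rows" is a list of rows, each a list of 5 numbers: the closure, from -1 (fully open) to 1 (shut), so that 0 is half open, then the shift along the tool's x, y, z in units of 30 mm (1.0 is 30 mm), then the turn about the tool's z in units of 5 degrees (1.0 is 5 degrees). In form: [[jaw, x, y, z, turn], ...]. A call has 1 to 20 rows; each row shifts and turns the pose as measured when the row begins, along the tool's axes as they then stand; what a row does not reach is not made up. A row lasts 1/12 s, in which the tool goes at most 41.7 mm and 7.16 degrees, less where a joint would pass 70% of its speed; a pose out of reach is approached as far as the arm can. A call is refused whole if a number of a shift passes 1 or a number of a turn 1, either way. A call with a gripper value outside its range is refused whole. The fingers move at their own pace and stop on an object; "force" is the grip in N (left out, the last holds). Time passes only in rows, so rows that do not move let the fingers close. It gives the time, the measured TCP pose, the force and the opening at its end, in the units of the state.
- read_state(): the state, without advancing time (a new reading comes with each control period).
- camera(name): name is "scene" or "top" or "wrist"; returns the picture (400x640x3 uint8, blue, green, red); there is no depth.
- camera_info(name): a dict with "fx", "fy", "cx", "cy" (pixels), "extrinsics" (4x4, takes a point from camera to world coordinates); the wrist camera has in their place "tool_from_camera" (4x4, takes a point from camera to tool coordinates, whose origin is the TCP and whose axes are the tool frame's). Camera axes: x right, y down, z forward; pixel columns grow to the right and rows downward; lengths in m; the calibration is good to about 2 mm. A picture is of the moment at which its call begins: read the wrist's pose just before it. camera_info takes no time and is no camera call.
- close_job(): hands the job in, once; it reports no verdict.
Trained networks look in the newest picture that a camera, given by its name, has taken for a name from the list of things; names that differ only in an ending like _2 or _b are one class to them, and where a whole thing is asked for, a point or a joint stands for the part that bears it (a point fixed in the world has none). Each returns a list of dicts, best first, with "conf" (0 to 1); they miss things now and then, are a little off and sometimes report something else, mostly with a low value. They report only what shows in the picture. A call takes as long as a camera call.
- recognise(query, camera): "box" ([centre column, centre row, width, height] in pixels, round what is visible of it).
- silhouettes(query, camera): "mask" (400x640 bool, what is visible of it) and "box" ([centre column, centre row, width, height] in pixels, round what is visible of it).
- pinpoint(query, camera): "xy" ([column, row] in pixels: a listed point, or the origin of a listed thing).
The state is a dict: "time": time; "joint_positions": joint angles; "joint_vel": joint speeds; "joint_torque": joint torques, N m; "ee_pos": TCP position; "eef_rot": TCP orientation; "ft_force": force on the tool from outside, world axes, zero at the start; "torque": the same for the moment, N m; "width": finger opening in m.
Only numpy, scipy, OpenCV 4.12 (cv2) and the standard library are available. Lean on these libraries where they do the work, as an engineer would, in place of code of your own. Each camera call takes 0.05 s, during which the arm holds its last target. There are 200 camera calls.

## Working session

There is one attempt and no reset: what is moved stays moved. The work goes in short steps, Python scripts to look and compute and a tool call to move; the robot and the scene stay as the last step left them, time stands still between calls to the robot, and variables do not carry over. Pictures are saved under pics/ and viewed, about 8 in all and at most 12, crops included, and the job is handed in when it is done.

Besides the shell and the picture viewer there is one more tool, called after ">>>" as name(argument=value, ...) on one line, values as JSON. carry_out: Moves the arm, as the interface text tells. Its arguments: {"type":"object","properties":{"rows":{"type":"array","items":{"type":"array","items":{"type":"number"}}},"force":{"type":"number"}},"required":["rows"]}

```bash
mkdir -p pics; ls
cat > h.py <<'E'
from bench import *
import numpy as np, cv2
from scipy.spatial.transform import Rotation as R
def ray(cam,xy):
    i=camera_info(cam); T=np.array(i["extrinsics"])
    d=T[:3,:3]@np.array([(xy[0]-i["cx"])/i["fx"],(xy[1]-i["cy"])/i["fy"],1]); return T[:3,3],d
def atz(cam,xy,z):
    o,d=ray(cam,xy); return o+d*(z-o[2])/d[2]
def tri(a,b):
    (o1,d1),(o2,d2)=a,b
    s=np.linalg.lstsq(np.c_[d1,-d2],o2-o1,rcond=None)[0]
    p,q=o1+d1*s[0],o2+d2*s[1]; return (p+q)/2,np.linalg.norm(p-q)
E
python3 - <<'E'
from h import *
s=read_state();print(s)
a=camera("scene");b=camera("top")
cv2.imwrite("pics/1.png",a);cv2.imwrite("pics/2.png",b)
np.set_printoptions(precision=4,suppress=True)
z={"chest":0,"drawer_pull":.078,"handle_bar":.168,"valve_block":0,"puck":0,"spanner":0,"towel_roll":0}
for n in z:
    r={}
    for c in("scene","top"):
        p=pinpoint(n,c)
        for q in p[:2]: print(n,c,np.round(q["xy"],1),round(q["conf"],2),atz(c,q["xy"],z[n]))
        if p:r[c]=ray(c,p[0]["xy"])
    if len(r)==2: print("  tri",*tri(r["scene"],r["top"]))
print(camera_info("wrist"))
E
```

```text
pics
{'time': 0.0, 'joint_positions': array([-1.27760333,  0.33290507, -0.06470817,  1.46091292,  0.02162906,
        1.34990873, -0.08850035]), 'joint_vel': array([-1.63363358e-03, -1.16704046e-03, -5.24817888e-04,  3.58459567e-04,
        8.99682383e-05,  6.45534440e-04,  1.46560130e-03]), 'joint_torque': array([-2.33155624e-04, -6.23278069e+01,  2.44907301e-02, -3.89888978e+01,
       -6.13534916e-02,  4.00989444e-02,  1.53819396e-04]), 'ee_pos': array([0.19400386, 0.59374996, 0.23574678]), 'eef_rot': array([ 8.09486629e-01,  5.87137872e-01, -5.53952134e-04,  4.57994226e-04]), 'ft_force': array([-0.09486377, -0.42803625, -0.3792318 ]), 'torque': array([ 0.00521987,  0.00969751, -0.01281135]), 'width': 0.08686840641134623}
chest scene [334.4 179.2] 0.67 [ 0.6968 -0.0721  0.    ]
chest top [193.1 275. ] 0.67 [0.3605 0.4038 0.    ]
  tri [0.3105 0.0977 0.8825] 0.12127870209020515
drawer_pull scene [349.5 227.3] 0.81 [ 0.5066 -0.0677  0.078 ]
drawer_pull top [335.3 229.9] 0.77 [ 0.5117 -0.0709  0.078 ]
  tri [ 0.5153 -0.0721  0.0516] 0.0008914600548206914
handle_bar scene [345.1 200.3
[... 418 characters left out ...]
.    ]
  tri [ 0.6044 -0.4208 -0.0318] 0.009002526685847088
spanner scene [475.5 245. ] 0.92 [ 0.4028 -0.4211  0.    ]
spanner top [437.9 263.7] 0.87 [ 0.4122 -0.4254  0.    ]
  tri [ 0.4132 -0.4403 -0.0435] 0.0032589336813729393
towel_roll scene [167.8 237.9] 0.84 [0.614  0.4438 0.    ]
towel_roll top [185.1 201.9] 0.94 [0.6114 0.4512 0.    ]
  tri [0.6088 0.4431 0.0132] 0.0071666235038612995
{'fx': 319.8383988922704, 'fy': 319.8383988922704, 'cx': 320.5779590986063, 'cy': 193.71365741899425, 'tool_from_camera': array([[ 1.    , -0.0001,  0.0007, -0.0003],
       [-0.    ,  0.9697,  0.2444, -0.0665],
       [-0.0007, -0.2444,  0.9697, -0.1478],
       [ 0.    ,  0.    ,  0.    ,  1.    ]])}
```

View pics/1.png

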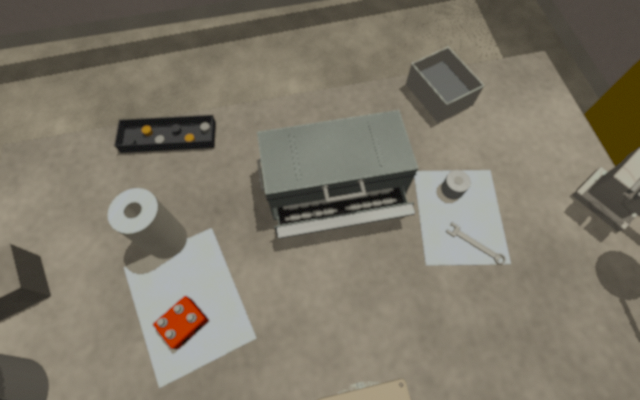

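View pics/2.png

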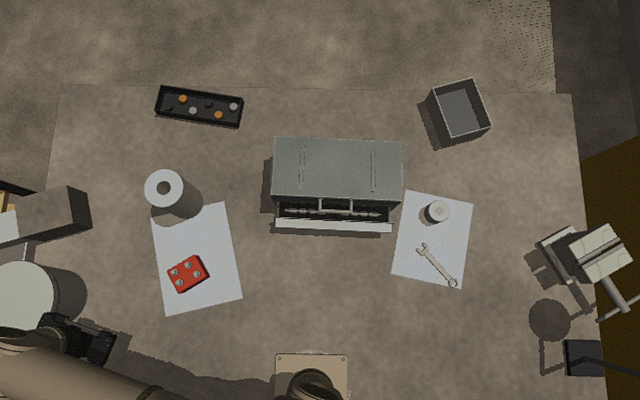

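The scene shows the chest centre-frame (handle about 345,190; open drawer's pull from 277,230 to 413,210). In the top view the pull runs from about (275,225) to (392,232). The drawer is only part-way out. Next I'll measure the yaw with an enlarged crop.

Run:
```python
import cv2
a=cv2.imread("pics/2.png")[125:245,255:415];cv2.imwrite("pics/3.png",cv2.resize(a,None,fx=5,fy=5,interpolation=cv2.INTER_CUBIC))
```

```text
(no output)
```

View pics/3.png

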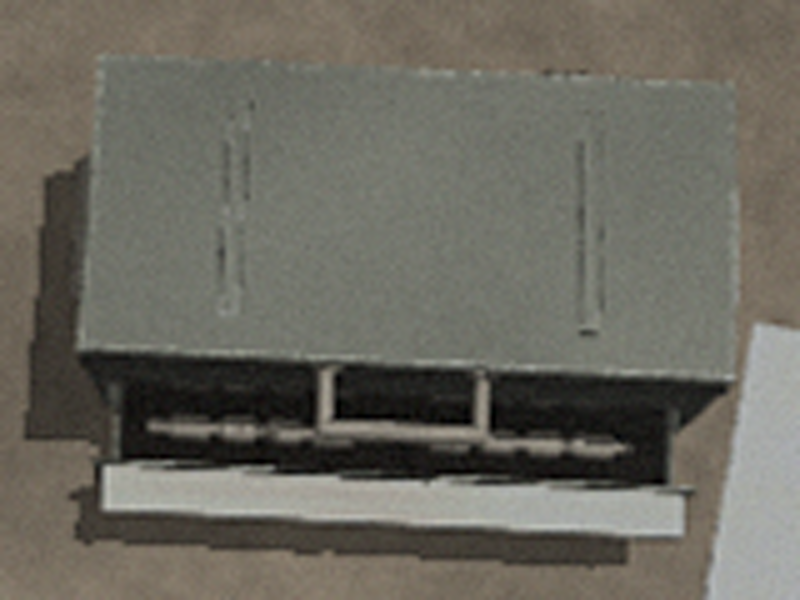

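The enlarged top view shows the lid's corners at (103,58), (735,85), (732,380) and (78,352). The bar runs (322,430) to (485,441), and the pull's outer edge (102,512) to (683,536). I'll fit the pose to these.

Run:
```python
from h import *
from scipy.optimize import least_squares
np.set_printoptions(precision=4,suppress=True)
P={(103,58):(.095,.2,.186),(735,85):(.095,-.2,.186),(732,380):(-.095,-.2,.186),(78,352):(-.095,.2,.186),(402,434):(-.133,0,.174)}
D={(102,512):.19,(683,536):-.19}
i=camera_info("top");T=np.linalg.inv(np.array(i["extrinsics"]))
def pr(X):
    c=X@T[:3,:3].T+T[:3,3];return np.c_[i["fx"]*c[:,0]/c[:,2]+i["cx"],i["fy"]*c[:,1]/c[:,2]+i["cy"]]
uv=np.array(list(P)+list(D))/5.+[255-.4,125-.4]
def f(p):
    L=np.array(list(P.values())+[(-.130-p[3],y,.084) for y in D.values()])
    c,s=np.cos(p[2]),np.sin(p[2])
    W=np.c_[p[0]+c*L[:,0]-s*L[:,1],p[1]+s*L[:,0]+c*L[:,1],L[:,2]]
    return (pr(W)-uv).ravel()
r=least_squares(f,[.68,-.06,0,.05]);p=r.x;print(p,np.degrees(p[2]));print(r.fun.reshape(-1,2))
c,s=np.cos(p[2]),np.sin(p[2])
w=lambda x,y:(p[0]+c*x-s*y,p[1]+s*x+c*y)
print("handle",w(-.133,0),"pull now",w(-.13-p[3],0),"pushpt now",w(-.13-p[3],.165),"shut",w(-.13,.165))
st=read_state();x=R.from_quat(st["eef_rot"]).as_matrix();print(x, np.degrees(np.arctan2(x[1,0],x[0,0])))
```

```text
[ 0.6899 -0.0685 -0.0285  0.0475] -1.6307228081991894
[[-1.0782 -0.2719]
 [ 0.1691 -0.0163]
 [ 0.7349  0.4307]
 [-0.1258  0.1006]
 [ 0.1932 -0.3312]
 [-0.3414 -0.2673]
 [ 0.4265  0.2465]]
handle (np.float64(0.5569983075318834), np.float64(-0.06470797845261654)) pull now (np.float64(0.5125146808669527), np.float64(-0.06344156653121284)) pushpt now (np.float64(0.5172101914307334), np.float64(0.10149160836257688)) shut (np.float64(0.564692603093733), np.float64(0.10013982352183172))
[[ 0.3106  0.9505  0.    ]
 [ 0.9505 -0.3106  0.0001]
 [ 0.0001  0.     -1.    ]] 71.90623919444424
```

>>> carry_out(rows=[[1,0,0,0,-0.9],[1,0,0,0,-0.9],[1,0,0,0,-0.9],[1,0,0,0,-0.6],[1,-1,0.5,0,0],[1,-1,0.5,0,0],[1,-1,0.5,0,0],[1,-1,0.5,0,0],[1,-1,0.5,0,0],[1,-1,0.5,0,0],[1,-1,0.5,0,0],[1,-1,0.5,0,0],[1,-1,0.5,0,0],[1,-1,0.5,0,0],[1,-1,0.5,0,0],[1,-1,0.5,0,0],[1,-1,0.5,0,0],[1,0,0,0,0],[1,0,0,0,0]], force=20)

```text
time: 2.38
ee_pos: [0.39, 0.1837, 0.2354]
eef_rot: [0.711, 0.703, 0.002, -0.002]
ft_force: [-0.8, 0.8, 0.8]
width: 0.0
```

>>> carry_out(rows=[[1,-0.6,0.55,0.8,0.2],[1,-0.6,0.55,0.8,0],[1,-0.6,0.55,0.8,0],[1,-0.6,0.55,0.8,0],[1,-0.35,0.4,0.8,0],[1,0,0,0.7,0],[1,0,0,0,0],[1,0,0,0,0]])

```text
time: 3.05
ee_pos: [0.4703, 0.1045, 0.0911]
eef_rot: [0.714, 0.7, 0.006, -0.002]
ft_force: [0.3, -0.0, 0.5]
width: 0.0005
```

Run:
```python
from h import *
s=read_state();print(s["ee_pos"],s["eef_rot"],s["ft_force"])
cv2.imwrite("pics/4.png",cv2.resize(camera("scene")[90:290,220:480],None,fx=3,fy=3,interpolation=cv2.INTER_CUBIC))
```

```text
[0.47033175 0.10445822 0.0911473 ] [ 0.71447199  0.69963245  0.0064637  -0.00155654] [ 0.34399117 -0.01690942  0.53363063]
```

View pics/4.png

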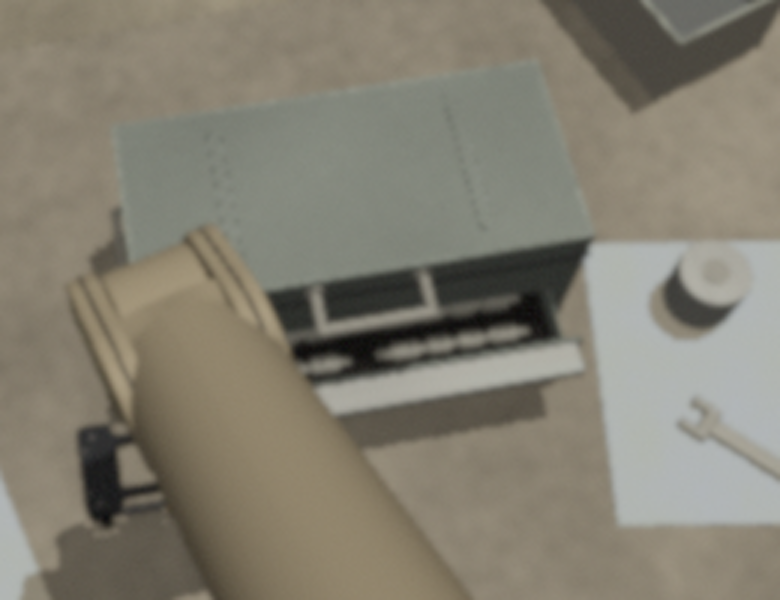

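The arm now hides the left half of the drawer. The pull's visible right part ends at about (583,360), and the handle is clear at (372,325). Fingertip height of 0.077 matches the pull, so I'll lower slightly and push.

>>> carry_out(rows=[[1,0,0.4,0.15,0],[1,0,0.5,0,0],[1,0,0.4,0,0],[1,0,0.3,0,0],[1,0,0.3,0,0],[1,0,0.3,0,0],[1,0,0.3,0,0],[1,0,0.2,0,0]])

```text
time: 3.77
ee_pos: [0.5527, 0.111, 0.0947]
eef_rot: [0.711, 0.703, 0.009, -0.004]
ft_force: [-2.4, -0.4, 0.0]
width: 0.0005
```

>>> carry_out(rows=[[1,-0.1,0.1,0.2,0],[1,-0.1,0.1,0.1,0],[1,0,0.15,0.1,0],[1,0,0.15,0,0]])

```text
time: 4.1
ee_pos: [0.5553, 0.1088, 0.0814]
eef_rot: [0.709, 0.705, -0.001, -0.017]
ft_force: [-27.7, -1.5, 21.3]
width: 0.0005
```

>>> carry_out(rows=[[1,0,0.05,-0.15,0],[1,0,0.05,-0.1,0],[1,0,0.05,0,0],[1,0,0.05,0,0]])

```text
time: 4.43
ee_pos: [0.5553, 0.109, 0.0866]
eef_rot: [0.709, 0.705, -0.007, -0.023]
ft_force: [-12.9, -2.3, 11.8]
width: 0.0006
```

Run:
```python
from h import *
s=read_state();print(s["ee_pos"],s["eef_rot"],s["ft_force"])
for c in("scene","top"):
    im=camera(c)
    p=pinpoint("drawer_pull",c);print(c,[(q["xy"],q["conf"],atz(c,q["xy"],.078)) for q in p[:1]])
    if c=="scene":cv2.imwrite("pics/5.png",cv2.resize(im[90:290,220:480],None,fx=3,fy=3,interpolation=cv2.INTER_CUBIC))
```

```text
[0.55528638 0.10900254 0.08656043] [ 0.70876451  0.70504423 -0.00725687 -0.02264593] [-12.90202719  -2.28302059  11.82202421]
scene [([343.6, 208.9], 0.98, array([ 0.56281115, -0.06478901,  0.078     ]))]
top []
```

View pics/5.png

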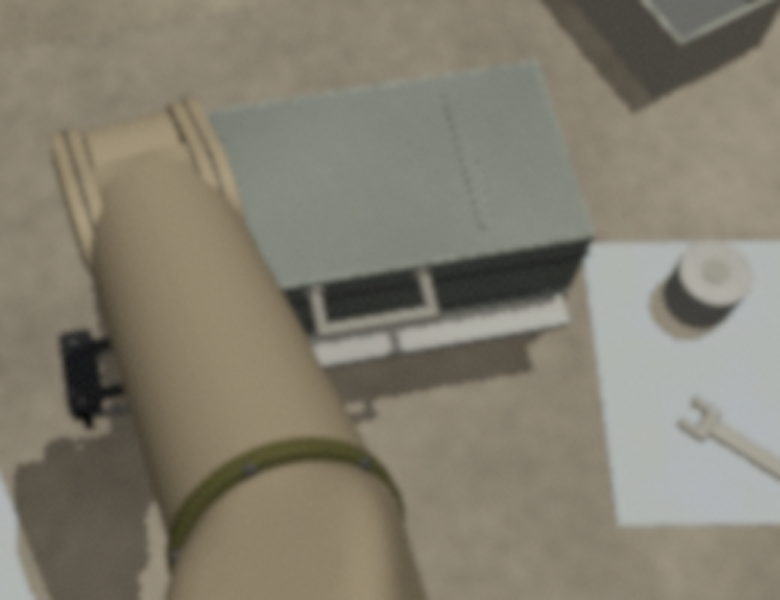

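The drawer looks shut: the pull lies under the handle, with its outer right corner near (568,322). I'll check the residual numerically by comparing the ledge's displacement between pics 4 and 5.

Run:
```python
from h import *
np.set_printoptions(precision=2,suppress=True)
i=camera_info("scene");T=np.linalg.inv(np.array(i["extrinsics"]))
p=[.6899,-.0685,-.0285];c,s=np.cos(p[2]),np.sin(p[2])
def px(x,y,z):
    w=np.array([p[0]+c*x-s*y,p[1]+s*x+c*y,z]);q=T[:3,:3]@w+T[:3,3]
    return (np.array([i["fx"]*q[0]/q[2]+i["cx"],i["fy"]*q[1]/q[2]+i["cy"]])-[220,90])*3+1
for d in(0,.006,.0475):print(d,px(-.13-d,-.12,.084),px(-.13-d,-.12,.072),px(-.13-d,-.19,.084))
print("lid corners",px(-.095,-.2,.186),px(.095,-.2,.186),"bar",px(-.133,0,.174))
# column profiles at the crop column of y=-.12
for n in(4,5):
    g=cv2.imread(f"pics/{n}.png",0).astype(int)
    for X in(470,500,530): 
        col=g[230:430,X-4:X+5].mean(1); dd=col[6:]-col[:-6]; k=230+3+np.argmin(dd); print(n,X,"bright->dark row",k, "dark->bright",230+3+np.argmax(dd))
```

```text
0 [499.13 335.85] [497.18 340.98] [571.77 323.11]
0.006 [500.77 341.67] [498.8  346.76] [573.57 328.87]
0.0475 [512.32 382.67] [510.2  387.41] [586.22 369.46]
lid corners [596.32 236.55] [537.78  60.5 ] bar [379.2 320.5]
4 470 bright->dark row 391 dark->bright 333
4 500 bright->dark row 386 dark->bright 327
4 530 bright->dark row 381 dark->bright 345
5 470 bright->dark row 340 dark->bright 317
5 500 bright->dark row 335 dark->bright 311
5 530 bright->dark row 330 dark->bright 306
```

Row 335 matches the shut prediction (336 for 0 mm, 342 for 6 mm), and the pull moved by the full 47–50 mm, so the drawer is shut. Next I back off and rise.

>>> carry_out(rows=[[1,0,-0.5,0,0],[1,0,-1,0,0],[1,0,-1,0,0],[1,0,-0.5,-0.8,0],[1,0,0,-1,0],[1,0,0,-1,0.9],[1,0,0,-1,1],[1,0,0,-1,1],[0.4,0,0,-0.5,1],[0.4,0,0,0,1],[0.4,0,0,0,1],[0.4,0,0,0,1],[0.4,0,0,0,1],[0.4,0,0,0,1],[0.4,0,0,0,1],[0.4,0,0,0,1],[0.4,0,0,0,1],[0.4,0,0,0,1]])

```text
time: 6.13
ee_pos: [0.4796, 0.1085, 0.2653]
eef_rot: [0.981, 0.193, -0.002, -0.019]
ft_force: [0.0, 0.3, 0.7]
width: 0.0262
```

```bash
cat > g.py <<'E'
from h import *
def go(t):
    s=read_state();M=R.from_quat(s["eef_rot"]).as_matrix()
    print(s["time"],s["ee_pos"],s["width"],"ft",s["ft_force"].round(1),"j",s["joint_positions"].round(2))
    print("head",np.degrees(np.arctan2(M[1,0],M[0,0])).round(2),"z",M[:,2].round(3),"units",(M.T@(np.array(t)-s["ee_pos"])/.03).round(2))
E
python3 -c "
from g import *
go([.557,-.065,.26])"
```

```text
6.1333 [0.47964301 0.1085068  0.2653412 ] 0.02618149911449237 ft [0.  0.3 0.7] j [-0.69  0.01  0.41  1.78 -0.04  1.36  0.11]
head 22.25 z [-0.01   0.037 -0.999] units [ 0.2   6.33 -0.06]
```

>>> carry_out(rows=[[0.4,0,0,0,1],[0.4,0,0,0,1],[0.4,0,0,0,1],[0.4,0,0,0,0.9],[0.4,0,0,0,0.8],[0.4,0.4,0.9,0,0],[0.4,0.4,0.9,0,0],[0.4,0.4,0.9,0,0],[0.4,0.4,0.9,0,0],[0.4,0.4,0.9,0,0],[0.4,0,0.6,0,0],[0.4,0,0,0,0],[0.4,0,0,0,0]])

```text
time: 7.22
ee_pos: [0.5442, -0.0513, 0.2649]
eef_rot: [0.999, -0.023, 0.007, -0.022]
ft_force: [-0.3, 0.8, -0.5]
width: 0.026
```

Run:
```python
from g import *
go([.557,-.065,.23])
s=read_state();im=camera("wrist");cv2.imwrite("pics/6.png",im)
p=pinpoint("handle_bar","wrist");i=camera_info("wrist");print(p[:2])
B=np.eye(4);B[:3,:3]=R.from_quat(s["eef_rot"]).as_matrix();B[:3,3]=s["ee_pos"];T=B@np.array(i["tool_from_camera"])
for q in p[:1]:
    d=T[:3,:3]@np.array([(q["xy"][0]-i["cx"])/i["fx"],(q["xy"][1]-i["cy"])/i["fy"],1]);o=T[:3,3];print(o+d*(.168-o[2])/d[2])
```

```text
7.2167 [ 0.54418446 -0.05129635  0.26494812] 0.025999133492527776 ft [-0.3  0.8 -0.5] j [-0.49  0.14  0.59  1.67 -0.12  1.35  0.07]
head -2.67 z [ 0.015  0.043 -0.999] units [0.43 0.49 1.15]
[{'xy': [337.4, 216.8], 'conf': 0.91}]
[ 0.55825211 -0.06211683  0.168     ]
```

View pics/6.png

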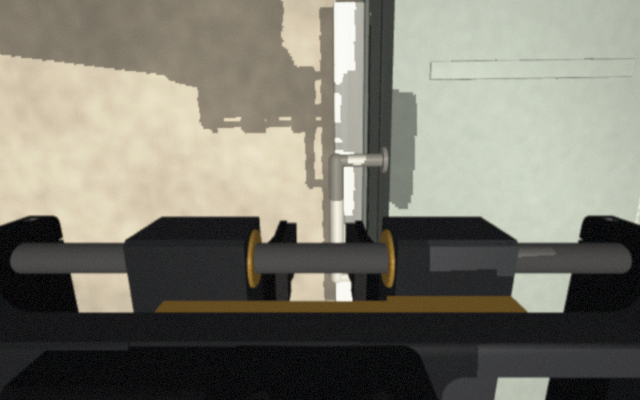

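The wrist view shows the bar at column ~337, just right of the jaw centre (~320). It projects to (0.558, -0.062), which agrees with the fit. I'll align above it, then descend.

>>> carry_out(rows=[[0.4,0.4,0.2,0.3,-0.2],[0.4,0.05,0.2,0.7,0],[0.4,0,0,0.3,0],[0.4,0,0,0,0]])

```text
time: 7.65
ee_pos: [0.5594, -0.0556, 0.226]
eef_rot: [1.0, -0.009, 0.009, -0.023]
ft_force: [0.3, -0.6, -0.6]
width: 0.0261
```

```bash
python3 -c "
from g import *
go([.5575,-.062,.163])"
```

```text
7.65 [ 0.55943308 -0.05555473  0.22600379] 0.026110986871973035 ft [ 0.3 -0.6 -0.6] j [-0.46  0.2   0.59  1.69 -0.17  1.28  0.14]
head -1.1 z [ 0.018  0.046 -0.999] units [-0.1   0.31  2.09]
```

>>> carry_out(rows=[[0.4,-0.1,0.2,0.4,0.1],[0.4,0,0.1,0.5,0],[0.4,0,0,0.5,0],[0.4,0,0,0.4,0],[0.4,0,0,0.25,0],[0.4,0,0,0,0]])

```text
time: 8.15
ee_pos: [0.5585, -0.0547, 0.1653]
eef_rot: [1.0, -0.01, 0.011, -0.025]
ft_force: [0.2, 0.3, 0.1]
width: 0.0262
```

```bash
python3 -c "
from g import *
go([.5575,-.062,.163])"
```

```text
8.15 [ 0.55852826 -0.0546661   0.1653034 ] 0.026150506425049194 ft [0.2 0.3 0.1] j [-0.45  0.25  0.58  1.77 -0.21  1.15  0.17]
head -1.17 z [ 0.022  0.05  -0.999] units [-0.03  0.25  0.06]
```

>>> carry_out(rows=[[1,0,0,0,0],[1,0,0,0,0],[1,0,0,0,0],[1,0,0,0,0],[1,0,0,0,0],[1,0,0,0,0]], force=10)

```text
time: 8.65
ee_pos: [0.558, -0.0537, 0.1675]
eef_rot: [1.0, -0.009, 0.01, -0.026]
ft_force: [-1.0, -1.0, -2.4]
width: 0.0115
```

Run:
```python
from g import *
go([.5575,-.062,.163])
s=read_state();g=s["ee_pos"]-.005*R.from_quat(s["eef_rot"]).as_matrix()[:,2]
print("grasp",g)
H=np.array([.6899+.095,.15]); r=.2287;a0=np.arctan2(.018,.228)
for t in np.arange(0,.76,.1):
    a=a0+t; print(t.round(2),(H[0]-r*np.cos(a)-(H[0]-.228)).round(4),(.15+r*np.sin(a)-.168).round(4))
```

```text
8.65 [ 0.55797699 -0.05367753  0.16747996] 0.011464446884605208 ft [-1.  -1.  -2.4] j [-0.45  0.25  0.58  1.77 -0.2   1.16  0.17]
head -1.1 z [ 0.02   0.051 -0.998] units [-0.01  0.28  0.13]
grasp [ 0.55787588 -0.053932    0.17247246]
0.0 0.0 -0.0
0.1 0.0029 0.0227
0.2 0.0081 0.0449
0.3 0.0155 0.0666
0.4 0.025 0.0874
0.5 0.0365 0.1071
0.6 0.05 0.1256
0.7 0.0652 0.1426
```

>>> carry_out(rows=[[1,0.02,-0.01,-0.2,0],[1,0.03,-0.01,-0.3,0],[1,0.05,-0.01,-0.3,0],[1,0.07,-0.01,-0.3,0],[1,0.08,-0.01,-0.3,0],[1,0.1,-0.01,-0.3,0],[1,0.11,-0.01,-0.3,0],[1,0.12,-0.01,-0.2,0],[1,0,0,0,0]])

```text
time: 9.4
ee_pos: [0.5778, -0.0545, 0.2443]
eef_rot: [1.0, -0.009, 0.013, -0.026]
ft_force: [1.6, 1.4, -1.8]
width: 0.0119
```

```bash
cat > a.py <<'E'
from g import *
go([.557,-.055,.3])
s=read_state();g=s["ee_pos"]-.005*R.from_quat(s["eef_rot"]).as_matrix()[:,2]
dx=.6899+.095-g[0];dz=g[2]-.15
print("grasp",g.round(4),"r",np.hypot(dx,dz),"lid~",np.arctan2(dz,dx)-np.arctan2(18,228))
E
python3 a.py
```

```text
9.4 [ 0.57775528 -0.05451944  0.2443341 ] 0.011945500882735384 ft [ 1.6  1.4 -1.8] j [-0.45  0.23  0.59  1.62 -0.19  1.31  0.15]
head -1.08 z [ 0.027  0.052 -0.998] units [-0.64 -0.07 -1.87]
grasp [ 0.5776 -0.0548  0.2493] r 0.22984758149871307 lid~ 0.36807703771733996
```

>>> carry_out(rows=[[1,0.13,-0.01,-0.2,0],[1,0.14,-0.01,-0.22,0],[1,0.15,-0.01,-0.22,0],[1,0.15,-0.01,-0.2,0],[1,0.14,-0.01,-0.15,0],[1,0,0,0,0]])

```text
time: 9.9
ee_pos: [0.595, -0.055, 0.2763]
eef_rot: [1.0, -0.009, 0.006, -0.027]
ft_force: [1.7, 1.3, -2.5]
width: 0.0115
```

```bash
cat >> a.py <<'E'
from scipy.optimize import brentq
for c in ("top","scene"):
    camera(c);p=pinpoint("handle_bar",c)
    if p:
        o,d=ray(c,p[0]["xy"])  # angle whose arc point lies nearest the ray
        th=np.linspace(0,1.2,1201);a=th+np.arctan2(18,228)
        X=np.c_[.7849-.2287*np.cos(a),-.067+0*a,.15+.2287*np.sin(a)]-o
        u=d/np.linalg.norm(d);e=np.linalg.norm(X-np.outer(X@u,u),axis=1);print(c,p[0]["conf"],"lid",th[e.argmin()],"miss",e.min())
E
python3 a.py
```

```text
9.9 [ 0.59497347 -0.05504622  0.27630176] 0.011537384563331761 ft [ 1.7  1.3 -2.5] j [-0.43  0.27  0.59  1.51 -0.21  1.4   0.16]
head -1.09 z [ 0.013  0.054 -0.998] units [-1.26 -0.02 -0.81]
grasp [ 0.5949 -0.0553  0.2813] r 0.2309438061364342 lid~ 0.5259111139633923
```

>>> carry_out(rows=[[1,0.14,-0.01,-0.18,0],[1,0.16,-0.01,-0.2,0],[1,0.17,-0.01,-0.2,0],[1,0.18,-0.01,-0.2,0],[1,0.18,-0.01,-0.2,0],[1,0.18,-0.01,-0.18,0],[1,0.08,0,-0.08,0],[1,0,0,0,0],[1,0,0,0,0]])

```text
time: 10.85
ee_pos: [0.6245, -0.056, 0.3133]
eef_rot: [1.0, -0.01, 0.002, -0.028]
ft_force: [-3.1, 2.3, 3.2]
width: 0.0119
```

```bash
python3 a.py
```

```text
10.85 [ 0.62445467 -0.0559844   0.31330978] 0.01189292902660517 ft [-3.1  2.3  3.2] j [-0.4   0.34  0.6   1.36 -0.24  1.51  0.17]
head -1.11 z [ 0.005  0.055 -0.998] units [-2.25  0.03  0.43]
grasp [ 0.6244 -0.0563  0.3183] r 0.23254250299244197 lid~ 0.7304342117801266
```

>>> carry_out(rows=[[1,0.17,-0.01,-0.16,0],[1,0.18,-0.01,-0.16,0],[1,0.09,0,-0.07,0],[1,0,0,0,0],[1,0,0,0,0]])

```text
time: 11.47
ee_pos: [0.638, -0.0564, 0.3259]
eef_rot: [1.0, -0.01, 0.002, -0.028]
ft_force: [-4.0, 0.7, 4.5]
width: 0.0113
```

```bash
python3 a.py
python3 - <<'E'
from h import *
cv2.imwrite("pics/7.png",np.hstack([cv2.resize(camera(c)[y:y+160,255:415],None,fx=2.5,fy=2.5) for c,y in(("top",110),("scene",90))]))
s=camera_info("scene")["extrinsics"];print(np.round(s,3))
for c in("top","scene"):
    m=silhouettes("lid",c);print(c,[(q["conf"],q["box"]) for q in m[:2]])
E
```

```text
11.4667 [ 0.63800426 -0.05643807  0.32592004] 0.011321414302886388 ft [-4.   0.7  4.5] j [-0.38  0.37  0.6   1.29 -0.26  1.54  0.17]
head -1.11 z [ 0.004  0.055 -0.998] units [-2.7   0.05  0.85]
grasp [ 0.638  -0.0567  0.3309] r 0.23305414582475448 lid~ 0.8099390669515618
[[-2.140e-01 -8.900e-01  4.030e-01  1.740e-01]
 [-9.770e-01  1.950e-01 -8.900e-02  8.300e-02]
 [ 1.000e-03 -4.130e-01 -9.110e-01  1.066e+00]
 [ 0.000e+00  0.000e+00  0.000e+00  1.000e+00]]
top [(0.24, [335.1, 208.4, 116.4, 17.7])]
scene [(0.71, [337.4, 133.5, 167.6, 42.8])]
```

View pics/7.png

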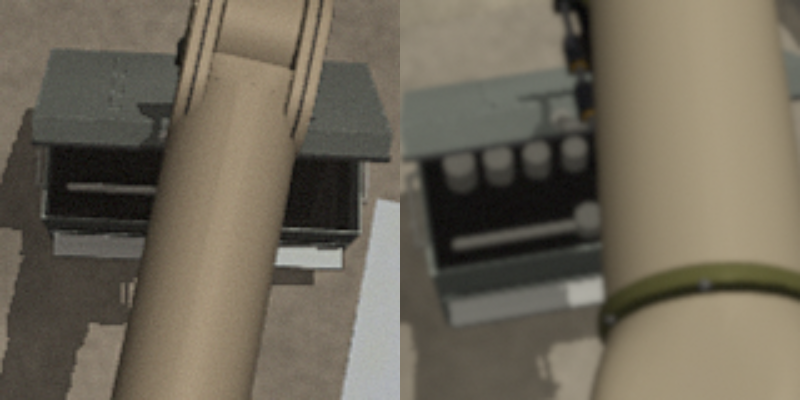

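The lid is clearly open, with the tray visible below it and the skirt's lower edge running (33,140) to (388,160) in the top crop. The drawer ledge is tucked in. I'll estimate the angle from that edge.

Run:
```python
from h import *
p=[.6899,-.0685,-.0285];c,s=np.cos(p[2]),np.sin(p[2])
def pr(cam,x,y,z,off):
    i=camera_info(cam);T=np.linalg.inv(np.array(i["extrinsics"]))
    q=T[:3,:3]@np.array([p[0]+c*x-s*y,p[1]+s*x+c*y,z])+T[:3,3]
    return ((np.array([i["fx"]*q[0]/q[2]+i["cx"],i["fy"]*q[1]/q[2]+i["cy"]])-off)*2.5+.75).round(1)
for t in(.6,.7,.75,.8,.85,.9):
    X=lambda r,h:(.095-r*np.cos(t)+h*np.sin(t),.15+r*np.sin(t)+h*np.cos(t))
    print(t,*[(pr("top",X(.19,h)[0],y,X(.19,h)[1],[255,110]),pr("scene",X(.19,h)[0],y,X(.19,h)[1],[255,90])-[-400,0]) for h in(0,.036) for y in(.2,-.2)])
g=cv2.imread("pics/7.png",0).astype(int)
for X in(60,120,140,320,350):
    col=g[40:260,X-3:X+4].mean(1);d=col[4:]-col[:-4];print(X,[(42+k,int(d[k])) for k in np.argsort(d)[:4]],[(42+k,int(d[k])) for k in np.argsort(-d)[:3]])
```

```text
0.6 (array([ 34. , 172.2]), array([412.8, 199.6])) (array([381.4, 187.8]), array([816.2, 133.3])) (array([ 32.5, 148. ]), array([405.5, 165.6])) (array([387.6, 163.9]), array([817.4,  99. ]))
0.7 (array([ 33.3, 159. ]), array([409. , 181.4])) (array([384.6, 174.8]), array([816.5, 115. ])) (array([ 32.1, 132.4]), array([401.6, 145.3])) (array([390.4, 148.4]), array([816.2,  79. ]))
0.75 (array([ 33., 152.]), array([407.1, 171.9])) (array([386.1, 167.8]), array([816.3, 105.6])) (array([ 32. , 124.2]), array([399.6, 135. ])) (array([391.7, 140.3]), array([815.3,  68.8]))
0.8 (array([ 32.8, 144.7]), array([405.1, 162.2])) (array([387.5, 160.5]), array([816. ,  95.9])) (array([ 31.9, 115.9]), array([397.7, 124.6])) (array([392.9, 132. ]), array([814.3,  58.6]))
0.85 (array([ 32.6, 137.1]), array([403.2, 152.3])) (array([388.9, 153. ]), array([815.4,  86.2])) (array([ 31.9, 107.3]), array([395.8, 114.1])) (array([394. , 123.5]), array([813.1,  48.4]))
0.9 (array([ 32.4, 129.2]), array([401.3, 142.3])) (array([390.2, 145.2]), array([814.7,  76.3])) (array([32. , 98.7]), array([393.9, 103.6])) (array([395.1, 114.8]), array([811.7,  38.3]))
60 [(np.int64(255), -45), (np.int64(254), -41), (np.int64(143), -39), (np.int64(144), -36)] [(np.int64(230), 48), (np.int64(231), 43), (np.int64(229), 38)]
120 [(np.int64(192), -49), (np.int64(191), -48), (np.int64(193), -46), (np.int64(257), -43)] [(np.int64(185), 54), (np.int64(186), 51), (np.int64(184), 47)]
140 [(np.int64(193), -48), (np.int64(192), -46), (np.int64(194), -43), (np.int64(191), -41)] [(np.int64(186), 60), (np.int64(185), 60), (np.int64(237), 53)]
320 [(np.int64(233), -39), (np.int64(155), -36), (np.int64(154), -34), (np.int64(156), -33)] [(np.int64(250), 91), (np.int64(249), 90), (np.int64(251), 71)]
350 [(np.int64(233), -56), (np.int64(234), -54), (np.int64(235), -39), (np.int64(155), -35)] [(np.int64(229), 68), (np.int64(230), 57), (np.int64(228), 47)]
```

The picture gives a lid angle of about 0.82 and the gripper pose 0.81, so it's well past balance. Easing back to ~0.60.

>>> carry_out(rows=[[1,-0.1,0,0.08,0],[1,-0.15,0.01,0.13,0],[1,-0.15,0.01,0.14,0],[1,-0.14,0.01,0.14,0],[1,-0.14,0.01,0.15,0],[1,-0.13,0.01,0.15,0],[1,-0.08,0,0.1,0],[1,0,0,0,0],[1,0,0,0,0]])

```text
time: 12.62
ee_pos: [0.6078, -0.0556, 0.2941]
eef_rot: [1.0, -0.01, 0.002, -0.028]
ft_force: [-0.7, 0.5, 1.5]
width: 0.0111
```

```bash
python3 a.py
```

```text
12.6167 [ 0.60779098 -0.05556615  0.29412949] 0.011149936810279475 ft [-0.7  0.5  1.5] j [-0.42  0.3   0.6   1.44 -0.23  1.46  0.16]
head -1.1 z [ 0.004  0.056 -0.998] units [-1.69  0.   -0.2 ]
grasp [ 0.6078 -0.0558  0.2991] r 0.23154275103197494 lid~ 0.6209777893619086
top 0.61 lid 0.562 miss 0.2534050130533449
```

>>> carry_out(rows=[[1,-0.08,0,0.1,0],[1,0,0,0,0],[1,0,0,0,0],[1,0,0,0,0],[1,0,0,0,0],[1,0,0,0,0],[1,0,0,0,0]])

```text
time: 13.4
ee_pos: [0.6058, -0.0555, 0.2915]
eef_rot: [1.0, -0.01, 0.002, -0.028]
ft_force: [-1.4, 1.8, 0.2]
width: 0.0116
```

```bash
python3 a.py
python3 - <<'E'
from h import *
im=[camera(c) for c in("top","scene")]
cv2.imwrite("pics/8.png",np.hstack([cv2.resize(m[y:y+160,255:415],None,fx=2.5,fy=2.5) for m,y in zip(im,(110,90))]))
g=cv2.imread("pics/8.png",0).astype(int)
for X in(60,90,350):
    col=g[40:220,X-3:X+4].mean(1);d=col[4:]-col[:-4];print(X,[(42+k,int(d[k])) for k in np.argsort(d)[:5]])
for n in("valve_block","puck","spanner","towel_roll"):
    p=pinpoint(n,"top")[:1];print(n,[(q["xy"],q["conf"]) for q in p])
E
```

```text
13.4 [ 0.60579718 -0.05549545  0.29153733] 0.011553870986209696 ft [-1.4  1.8  0.2] j [-0.42  0.3   0.6   1.45 -0.22  1.45  0.16]
head -1.11 z [ 0.004  0.055 -0.998] units [-1.63 -0.   -0.29]
grasp [ 0.6058 -0.0558  0.2965] r 0.23142302426078148 lid~ 0.6068554411258078
60 [(np.int64(171), -29), (np.int64(170), -28), (np.int64(150), -27), (np.int64(172), -25), (np.int64(151), -25)]
90 [(np.int64(190), -47), (np.int64(189), -44), (np.int64(191), -44), (np.int64(188), -35), (np.int64(192), -31)]
350 [(np.int64(185), -33), (np.int64(184), -30), (np.int64(186), -28), (np.int64(164), -27), (np.int64(163), -26)]
valve_block [([190.3, 274.8], 0.75)]
puck [([431.3, 212.5], 0.98)]
spanner [([437.3, 266.4], 0.56)]
towel_roll [([185.2, 200.4], 0.72)]
```

View pics/8.png

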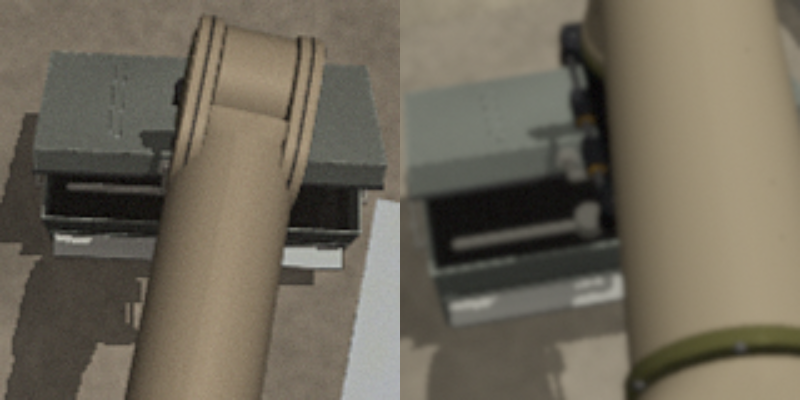

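The lid's lower edge sits at row 171 (column 60) and row 185 (column 350), which gives 0.61–0.62 rad. The gripper pose gives 0.61. The drawer ledge is still shut and the other things haven't moved, so I'm handing in.

```bash
python3 -c "
from g import *
s=read_state();print(s['joint_vel'].round(4),s['ee_pos'])
print(close_job())"
```

```text
[ 0.002   0.0001 -0.0008 -0.0006 -0.0013  0.0009 -0.0018] [ 0.60580977 -0.05547587  0.29154786]
the job is handed in; nothing more can be done
None
```

I pushed the drawer shut and raised the lid by its handle to about 0.81 rad. I then eased it back to about 0.61 rad, where the gripper is still holding it at rest. The job is handed in, at 13.4 s of the 51 s allowed; no verdict was reported.

- **Drawer:** it met its stop at about 28 N, and the pull's edge in the picture matched the shut position to within about 2 mm. The ledge looked unchanged at the end. While pushing there was an upward force of about 21 N on the tool that I couldn't explain; it was gone once I backed off.
- **Lid:** at the high point, the gripper pose gave 0.81 rad and the lid's edge in the picture 0.82. At the end they gave 0.61 and 0.61–0.62, inside the 0.51–0.69 range. The network's handle reading said 0.56, but it missed the handle's arc by 25 cm because the arm hid the handle, so I ignored it.
- **Grip:** the fingers are closed on the bar with an 11.6 mm opening, at a 10 N grip setting. The arm was still, and the tool had picked up a tilt of about 3 degrees along the bar.
- **Other things:** in the top view, the valve block, puck, spanner and towel roll were within about 4 pixels (roughly 10 mm) of their starting positions. That is about the size of the network's error, and the arm did not go near them.

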